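# Lock the rip fence and hold a try square to it

### The arm

A 7-joint arm with a two-finger parallel gripper is mounted at the origin on the work surface. World frame = base frame: x ahead of the robot, y to its left, z up, the work surface at z = 0. Lengths are in mm, angles in rad, forces in N, time in s.
With the tool pointing down it reaches from about 400 to 850 mm from the base axis. Payload 6.9 kg.
Tool frame: the origin (TCP) lies between the finger pads; the fingertips stand 25 mm ahead of it and the grasp point (between the pads) lies 6 mm ahead of it (arm.tip_reach is the distance from the TCP to the fingertips, in mm); z points along the fingers, y is the line along which they close (so a half turn about z gives the same grasp; the last joint's range is limited). The gripper opens to 85 mm and grips with 20 to 120 N. Pads are 22 mm wide; open, the fingers measure 114 mm over their backs; the gripper's body (76 mm by 85 mm) begins 54 mm behind the grasp point. The pads swing forward as they close: fully open they stand 13 mm farther back than shut.
Start: joints at [-1.143, 0.507, -0.238, 1.5, 0.126, 1.149, -0.155], TCP at [198.283, 592.702, 234.875] pointing down, gripper open.
Joint ranges: [-3.08, 3.08], [-0.24, 2.05], [-1.43, 1.35], [0, 2.5], [-1.52, 4.66], [0.17, 1.96], [-2.89, 2.89]. Speed limits (rad/s): [2.39, 2.39, 3.14, 3.14, 3.14, 3.14, 3.14].

### API

Orientations are given as [roll, pitch, yaw] about the fixed x, y, z axes, in that order (R = Rz(yaw) Ry(pitch) Rx(roll)).
In Python, from cell import monitor, grab_frame, camera_model, arm gives the robot as it stands.
- The arm moves only by the shell command python3 -m jog 'ROWS' [FORCE]. ROWS is JSON, a list of rows, each a list of 5 numbers: the shift along the tool's x, y, z each as a share of 500 mm, from -1 to 1, then the turn about the tool's z as a share of 90 degrees, from -1 to 1, then the opening, from -1 (shut) to 1 (fully open). A call has 1 to 8 rows; each row shifts and turns the commanded pose from where the row before left it, along the tool's axes as they then stand; what a row does not reach is not made up. A row lasts 1/12 s, in which the tool goes at most 41.7 mm and 7.16 degrees, less where a joint would pass 70% of its speed; a pose out of reach is approached as far as the arm can. A call with a number of a shift or a turn outside -1 to 1 is refused whole. A call with a gripper value outside its range is refused whole. The fingers move at their own pace and stop on an object; FORCE is the grip in N (left out, the last holds). Time passes only in rows, so rows that do not move let the fingers close. It gives the time, the measured TCP pose, the force, the opening and the grip force at its end, in the units of the state.
- monitor.observe(): the state, without advancing time (a new reading comes with each control period).
- grab_frame(name): name is "scene" or "top"; returns (picture, depth): 480x640x3 uint8, blue, green, red; 480x640 float32, mm along the optical axis (not along the pixel's ray), 0 where there is no reading.
- camera_model(name): a dict with "fov_y" (degrees; the focal length in pixels is half the picture's height over the tangent of half this angle, whatever the lens; pixels are square), "cx", "cy" (the principal point, pixels), "rvec" (rotation vector, rad) and "tvec" (3), from world to camera coordinates, as OpenCV has them. Camera axes: x right, y down, z forward; pixel columns grow to the right and rows downward; lengths in mm; the calibration is good to about 2 mm. A picture is of the moment at which its call begins. camera_model takes no time and is no camera call.
- arm.hand_in(): hands the job in; it is judged then, once.
The state is a dict: "t": time; "q": joint angles; "joint_vel": joint speeds; "joint_efforts": joint torques, N m; "tool_pos": TCP position; "ee_rot": TCP orientation; "force": force on the tool from outside, world axes, zero at the start; "torque": the same for the moment, N m; "width": opening from 0.0 (shut) to 1.0 (fully open); "grasp_force": force on a finger pad.
Only numpy, scipy, OpenCV 4.12 (cv2) and the standard library are available. Lean on these libraries where they do the work, as an engineer would, in place of code of your own. Each camera call takes 0.05 s, during which the arm holds its last target. There are 200 camera calls.

### The job

The rip fence of the saw bench is set but not yet clamped: lock it where it stands by turning the wing knob on its carriage clockwise until it is tight. Then take the try square and hold it for me to sight the fence: stock flat on the saw table and square to the fence, end of the stock and blade touching the fence face gently at the blue tape. Finish while holding the square there, lightly pressed to the fence; leave the other things on the tables alone.

Things in the scene. Friction and masses are not known exactly. Their poses are not given: they have to be found in the camera images.
- saw: Saw bench: bare iron saw table 460 x 800 mm (x, y) let into the plywood outfeed table, its top face 2 mm above the plywood (z = 0.002 m); red throat plate, blade wound down, a round guide bar along y beyond its +x edge, below table height. Fixed, but its place and yaw vary. Origin: centre of the table, 2 mm below the top face. z up.
- fence_face (a point): Foot of the rip fence's working face, midway along it, at saw-table height. x along the fence to its carriage, y square to the face, into the fence (face looks to -y, to the throat plate). Aluminium bar 400 mm long, 40 thick, top 59 above the saw table; grey carriage at x 200 to 272, y -25 to 65, top 62. Unclamped it slides along y if pushed by over 6 N; clamped it stands 25 N.
- knob (a joint): Angle of the clamp knob, rad: 0 = free, grows clockwise seen from above, 1.3 = hard stop, fully tight. It starts at 0 to 0.3; the clamp bites from about 0.6, and turning it to the stop takes about 0.2 to 0.35 N m. Left short of the stop it may ease back a few hundredths; left at the stop it stays. Above 1.15 counts as tight.
- knob_grip (a point): Centre of the clamp knob's wing on top of the carriage, on the knob's upright axis, 90 mm above the saw table: a black bar 60 mm long, 13 thick, 26 high (13 above and below this point). The point turns with the knob; the bar lies 0.65 rad anticlockwise (seen from above) of the point's x axis.
- mark (a point): Middle of the blue tape strip, at the top edge of the fence's working face, 59 mm above the saw table: tape 12 mm wide along the fence, folded over the top and 22 mm down the face. Its place along the fence varies. Axes as fence_face.
- square: Try square, 0.2 to 0.4 kg, standing on its stock on the saw table: dark wooden stock with brass sole, 130 mm long (its x), 20 thick (its y), 32 high; at the +x end a steel blade 4 mm thick, 30 wide along x, rises to 118 mm, its outer edge flush with the stock's end. Origin: middle of the sole, underside. z up.
- square_toe (a point): Bottom edge of the stock's blade end, middle of its thickness: 65 mm from the square's origin along its +x, at the sole. Axes as the square.
- square_grip (a point): Where to grip the stock, across its 20 mm thickness: 30 mm from the square's origin towards -x (away from the blade), 21 mm above the sole. Axes as the square.
- push_block: Bystander: black push block, 200 x 76 mm, 85 mm high, behind the fence. Origin: centre of its underside.
- tape_measure: Bystander: yellow tape measure, 62 x 36 mm, 58 mm high, behind the fence. Origin: centre of its underside.
- pencil: Bystander: red carpenter's pencil lying flat, 180 mm long, 14 x 9 mm. Origin: under its middle.

How it is judged (in metres and radians):
On the way, in this order (a step that is already met when the one before it is completed fails the run):
1. the fence is clamped: the knob is turned tight and left (value of joint knob above 1.15 rad and contact force between the fingers and fence below 0.2 N), for 0.2 s.
2. the square is brought up to touch the fence at the tape, standing on the saw table (contact force between square and fence above 0.5 N and x of square_toe in the frame of mark between -0.012 and 0.012 m and contact force between the fingers and square above 1 N), for 0.2 s.
At the end, for the whole second after the job is handed in: Knob past 1.15 rad, fence within 5 mm of where it stood; square held in the fingers, sole on the saw table (3 mm, upright to 2 deg), square to the fence within 3 deg, toe within 10 mm of the tape's middle along the fence and touching the face with 0.5 to 15 N (value of joint knob above 1.15 rad and distance of mark from where it was at the start of the episode below 0.005 m and contact force between square and fence between 0.5 and 15 N and x of square_toe in the frame of mark between -0.01 and 0.01 m and y of square_toe in the frame of fence_face between -0.003 and 0.003 m and angle between the x axis of square and the y axis of fence_face, either way round below 0.05 rad and angle between square's own z axis and vertical below 0.035 rad and height (world z) of square below 0.005 m and contact force between the fingers and square above 1 N); the arm keeps its last pose, push and grip.
It fails at once if the fence is shoved out of its setting (distance of mark from where it was at the start of the episode above 0.008 m).
It fails at once if the square is rammed against the fence (contact force between square and fence above 30 N).
It fails at once if the square is tipped over (angle between square's own z axis and vertical above 0.6 rad).
It fails at once if a bystander is disturbed (distance of any of push_block, tape_measure, pencil from where it was at the start of the episode above 0.02 m).
It also fails if it takes over 72 s, if anything falls off the work surface, if the arm or the gripper's body presses on something with over 40 N, if the wrist force passes 120 N, or if a joint passes its speed limit or range.

## Working session

There is one attempt and no reset: what is moved stays moved. The work goes in short steps, Python scripts to look and compute and a shell command to move; the robot and the scene stay as the last step left them, time stands still between calls to the robot, and variables do not carry over. Pictures are saved under pics/ and viewed, at most 10 in all, crops included, and the job is handed in when it is done.

```bash
mkdir -p pics; ls
cat > h.py <<'E'
import numpy as np, cv2
from cell import monitor, grab_frame, camera_model, arm
def cam(n):
    m=camera_model(n); f=240/np.tan(np.radians(m["fov_y"])/2)
    R=cv2.Rodrigues(np.array(m["rvec"],float))[0]; t=np.array(m["tvec"],float).ravel()
    return f,m["cx"],m["cy"],R,t,m
def ray(n,u,v):
    f,cx,cy,R,t,m=cam(n)
    d=R.T@np.array([(u-cx)/f,(v-cy)/f,1.]); return -R.T@t,d
def onz(n,u,v,z):
    c,d=ray(n,u,v); return c+d*(z-c[2])/d[2]
def proj(n,p):
    f,cx,cy,R,t,m=cam(n); q=R@np.asarray(p,float)+t; return f*q[0]/q[2]+cx,f*q[1]/q[2]+cy
def cloud(n,dep):
    f,cx,cy,R,t,m=cam(n); v,u=np.mgrid[0:480,0:640]
    P=np.stack([(u-cx)/f*dep,(v-cy)/f*dep,dep],-1); return (P-t)@R
E
python3 - <<'E'
from h import *
s=monitor.observe(); print({k:np.round(v,3).tolist() for k,v in s.items()}, arm.tip_reach)
for n in("scene","top"):
    p,d=grab_frame(n); cv2.imwrite(f"pics/{n}0.png",p); np.save(f"{n}0.npy",d); print(camera_model(n),(d>0).mean())
    print(-cam(n)[3].T@cam(n)[4])
E
```

```text
pics
{'t': 0.0, 'q': [-1.142, 0.508, -0.237, 1.501, 0.126, 1.149, -0.155], 'joint_vel': [0.001, 0.0, -0.001, -0.002, 0.001, 0.001, -0.001], 'joint_efforts': [0.001, -62.062, -2.186, -24.965, 0.013, 0.012, -0.0], 'tool_pos': [198.221, 592.225, 234.031], 'ee_rot': [-3.14, 0.0, 2.819], 'force': [-0.509, 0.02, -0.238], 'torque': [0.029, 0.006, 0.031], 'grasp_force': 0.0, 'width': 1.001} 25.0
{'fov_y': 50.67053049018068, 'cx': 315.44977285753515, 'cy': 241.7983628791889, 'rvec': array([ 2.42520743,  0.91278677, -0.27589488]), 'tvec': array([-323.10519726, -194.65436045, 1496.36740974])} 0.9959765625
[ 891.87778577 -517.182151   1148.25056125]
{'fov_y': 48.2357481312868, 'cx': 315.8225762052046, 'cy': 243.223085939295, 'rvec': array([ 2.15776122, -2.15981361,  0.15696661]), 'tvec': array([  13.80426794,  460.05239639, 1128.83329397])} 0.995908203125
[ 307.0025082    28.20493434 1179.43092738]
```

View pics/scene0.png

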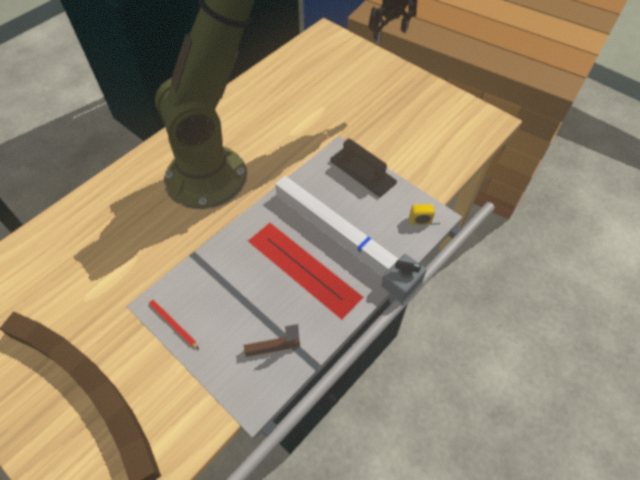

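View pics/top0.png

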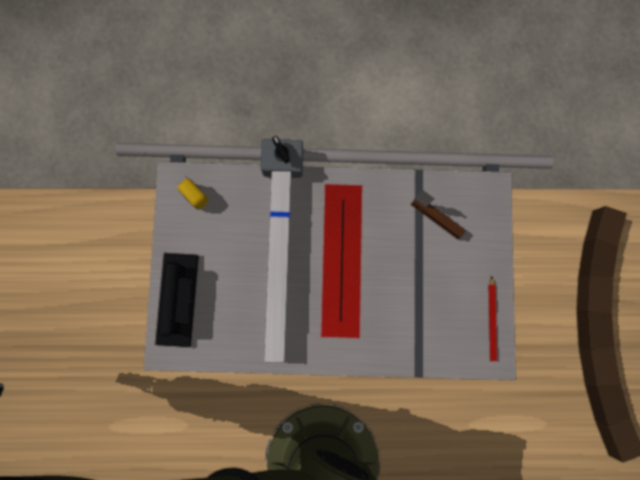

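The scene view shows the tape at (364,243), the knob at (405,267), the square at (272,345), and the pencil at (173,325). The top view shows the tape at (280,214), the knob at (281,150), the square running from (413,203) to (463,237), and the fence from x 266 to 290. Next I'll enlarge the details.

Run:
```python
from h import *
a=cv2.imread("pics/top0.png"); b=cv2.imread("pics/scene0.png")
def c(i,x,y,w=66,h=50): return cv2.resize(i[y:y+h,x:x+w],(396,300),interpolation=cv2.INTER_CUBIC)
cv2.imwrite("pics/crops.png",np.vstack([np.hstack([c(a,250,125),c(b,372,245)]),np.hstack([c(a,405,190),c(b,238,315)])]))
# tape by colour, two views
for n,i in(("top",a),("scene",b)):
    h=cv2.cvtColor(i,cv2.COLOR_BGR2HSV)
    m=cv2.inRange(h,(105,150,80),(130,255,255)); 
    if n=="scene": m[:100]=0
    v,u=np.nonzero(m); print(n,"tape",u.mean(),v.mean(),u.min(),u.max(),v.min(),v.max(),len(u), onz(n,u.mean(),v.mean(),61))
# depth heights
for n in("top","scene"):
    P=cloud(n,np.load(n+"0.npy")); np.save(n+"P.npy",P)
    for (u,v) in ([(281,150),(281,214),(281,300),(438,217),(415,204),(460,236),(300,300),(342,300),(450,300)] if n=="top" else [(405,267),(364,243),(292,333),(250,350),(270,347)]):
        print(n,u,v,P[v,u].round(1))
```

```text
top tape 279.64516129032256 213.90322580645162 271 289 212 216 62 [518.66351147  90.29881271  61.        ]
scene tape 363.3478260869565 242.8695652173913 359 368 238 247 23 [516.92632549  86.91705956  61.        ]
top 281 150 [643.3  85.8 109.2]
top 281 214 [517.8  87.2  64.5]
top 281 300 [337.2  86.1  62.2]
top 438 217 [ 517.6 -253.2   31.6]
top 415 204 [ 545.8 -203.    34.7]
top 460 236 [ 474.7 -297.8   38.3]
top 300 300 [338.7  47.8   1.7]
top 342 300 [338.5 -43.9   4.2]
top 450 300 [ 338.2 -280.7    3. ]
scene 405 267 [647.3  77.9  98.1]
scene 364 243 [519.7  85.6  64.9]
scene 292 333 [ 550.5 -216.6   73. ]
scene 250 350 [ 493.4 -300.    33. ]
scene 270 347 [ 523.4 -264.6   34.1]
```

View pics/crops.png

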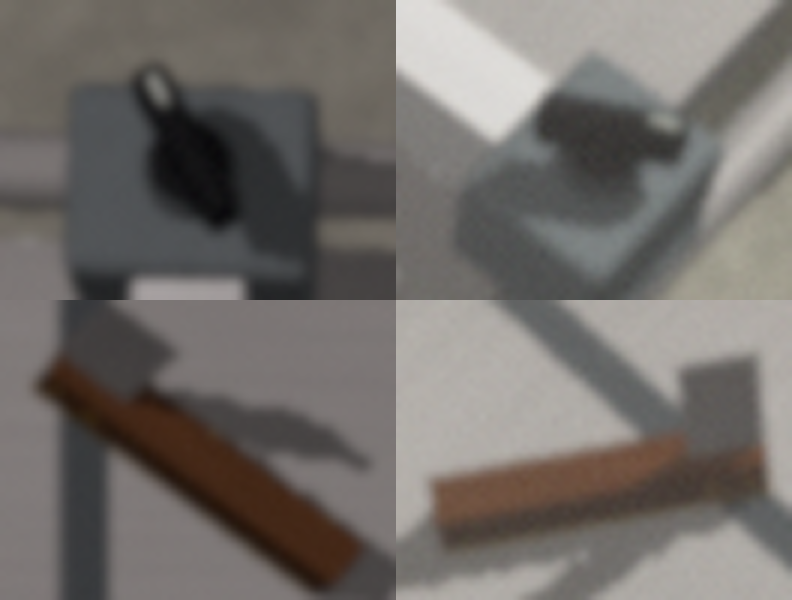

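The crops (6x) show the wing in the top view running from (274.7,135.3) to (287,162). It has a light tip, and a round hub sits below it. The square's blade stands at the +x+y end of the stock: (412,203) in top, (365,392 of the crop) in scene. Next I'll triangulate.

```bash
cat >> h.py <<'E'
def tri(a,b):  # pixel in top, pixel in scene
    (c1,d1),(c2,d2)=ray("top",*a),ray("scene",*b)
    k=np.linalg.lstsq(np.stack([d1,-d2],1),c2-c1,rcond=None)[0]
    p,q=c1+k[0]*d1,c2+k[1]*d2; return (p+q)/2,np.linalg.norm(p-q)
E
python3 - <<'E'
from h import *
a=cv2.imread("pics/top0.png"); b=cv2.imread("pics/scene0.png")
# fence top: bright white in top view
for n,i in(("top",a),("scene",b)):
    h=cv2.cvtColor(i,cv2.COLOR_BGR2HSV)
    m=cv2.inRange(h,(0,0,165),(180,40,255))
    if n=="top": m[:165]=0;m[370:]=0
    k,l,s,c=cv2.connectedComponentsWithStats(m); 
    for j in np.argsort(-s[1:,4])[:3]+1: print(n,"white",s[j],c[j])
m=cv2.inRange(cv2.cvtColor(a,cv2.COLOR_BGR2HSV),(0,0,165),(180,40,255))
L=[];Rr=[]
for v in list(range(180,208,3))+list(range(222,355,3)):
    row=a[v,250:310].astype(float).mean(1); g=np.diff(row)
    # subpixel edges
    def sub(j): 
        w=np.abs(g[j-2:j+3]); return 250.5+(w*np.arange(j-2,j+3)).sum()/w.sum()
    L.append(onz("top",sub(g.argmax()),v,61)); Rr.append(onz("top",sub(g.argmin()),v,61))
for nm,E in(("back",L),("face",Rr)):
    E=np.array(E); k=np.polyfit(E[:,0],E[:,1],1); print(nm,"slope",k[0],"y at 518",np.polyval(k,518),"y@345",np.polyval(k,345),"rms",np.std(E[:,1]-np.polyval(k,E[:,0])))
# brown stock
for n,i,x,y in(("top",a,405,190),("scene",b,238,315)):
    h=cv2.cvtColor(i,cv2.COLOR_BGR2HSV); m=np.zeros((480,640),np.uint8)
    m[y:y+50,x:x+66]=cv2.inRange(h,(0,90,30),(20,255,255))[y:y+50,x:x+66]
    c=max(cv2.findContours(m,0,2)[0],key=cv2.contourArea); print(n,cv2.minAreaRect(c))
    print([onz(n,*p,34).round(1)[:2].tolist() for p in cv2.boxPoints(cv2.minAreaRect(c))])
T=lambda x,y:(250+x/6,125+y/6); S=lambda x,y:(372+x/6,245+y/6)
# wing top ends / centre
print("tip",tri(T(152,70),S(678-396,135)),"other",tri(T(222,218),S(548-396,115)))
T2=lambda x,y:(405+x/6,190+(y-300)/6); S2=lambda x,y:(238+(x-396)/6,315+(y-300)/6)
for nm,p,q in(("toe top outer right corner",(38,382),(767,455)),("heel +",(358,545),(432,482)),("heel -",(320,590),(445,518)),("blade top a",(180,350),(680,370)),):
    r=tri(T2(*p),S2(*q)); print(nm,r[0].round(1),r[1].round(1))
E
```

```text
top white [ 266  219   16  142 1403] [273.70420527 302.78973628]
top white [272 173   8  36 215] [275.46976744 192.41395349]
top white [276 269   2   6  10] [276.5 271.7]
scene white [  128   257   185   178 12912] [220.22908922 344.20872057]
scene white [ 196  188  179  175 9312] [281.04263316 282.20103093]
scene white [ 534  169  106  184 8681] [603.0135929  252.47989863]Traceback (most recent call last):
  File "<stdin>", line 17, in <module>
  File "<stdin>", line 16, in sub
ValueError: operands could not be broadcast together with shapes (3,) (5,)
```

```bash
cat > m.py <<'E'
from h import *
a=cv2.imread("pics/top0.png"); b=cv2.imread("pics/scene0.png")
L=[];Rr=[]
for v in list(range(184,208,3))+list(range(222,350,3)):
    g=np.diff(a[v,255:305].astype(float).mean(1))
    def sub(j):
        w=np.abs(g[j-2:j+3]); return 255.5+(w*np.arange(j-2,j+3)).sum()/w.sum()
    L.append(onz("top",sub(5+g[5:25].argmax()),v,61)); Rr.append(onz("top",sub(20+g[20:45].argmin()),v,61))
for nm,E in(("back",L),("face",Rr)):
    E=np.array(E); k=np.polyfit(E[:,0],E[:,1],1); print(nm,"slope",k[0],"y at 518",np.polyval(k,518),"y@345",np.polyval(k,345),"rms",np.std(E[:,1]-np.polyval(k,E[:,0])))
for n,i,x,y in(("top",a,405,190),("scene",b,238,315)):
    h=cv2.cvtColor(i,cv2.COLOR_BGR2HSV); m=np.zeros((480,640),np.uint8)
    m[y:y+50,x:x+66]=cv2.inRange(h,(0,90,30),(20,255,255))[y:y+50,x:x+66]
    c=max(cv2.findContours(m,0,2)[0],key=cv2.contourArea); print(n,cv2.minAreaRect(c))
    print([onz(n,*p,34).round(1)[:2].tolist() for p in cv2.boxPoints(cv2.minAreaRect(c))])
T=lambda x,y:(250+x/6,125+y/6); S=lambda x,y:(372+x/6,245+y/6)
print("tip",tri(T(152,70),S(678-396,135)),"other",tri(T(222,218),S(548-396,115)))
T2=lambda x,y:(405+x/6,190+(y-300)/6); S2=lambda x,y:(238+(x-396)/6,315+(y-300)/6)
for nm,p,q in(("toe - corner",(38,382),(767,455)),("heel +",(358,545),(432,482)),("heel -",(320,590),(445,518)),("blade top a",(180,350),(680,370)),):
    r=tri(T2(*p),S2(*q)); print(nm,r[0].round(1),r[1].round(1))
P=np.load("topP.npy"); k=P[128:172,262:300]; k=k[(k[...,2]>90)&(k[...,2]<120)]
c,sz,an=cv2.minAreaRect(k[:,:2].astype(np.float32)); print("wing depth",c,sz,an,np.median(k[:,2]))
E
python3 m.py
```

```text
back slope -0.0292951885628179 y at 518 111.06305547179991 y@345 116.1311230931674 rms 0.3493324627803958
face slope -0.02974358512868577 y at 518 71.1656553807054 y@345 76.31129560796803 rms 0.22660622510617526
top ((438.2792663574219, 217.31109619140625), (58.953269958496094, 11.338179588317871), 35.36246109008789)
[[544.0, -194.3], [564.6, -209.2], [489.1, -311.8], [468.8, -296.7]]
scene ((265.0961608886719, 344.9808044433594), (6.667948246002197, 41.3805046081543), 78.69007110595703)
[[476.2, -301.9], [533.2, -225.4], [546.5, -235.2], [489.8, -311.0]]
tip (array([674.17046728,  97.77690555, 100.75793686]), np.float64(1.2674969737623831)) other (array([625.95327391,  75.21551856,  90.43384803]), np.float64(3.142347407615156))
toe - corner [ 554.5 -200.3    1.8] 3.2
heel + [ 483.1 -304.5   53.5] 1.6
heel - [ 476.1 -303.3    0.9] 3.6
blade top a [ 541.7 -227.5  113.8] 1.9
wing depth (648.8084106445312, 88.06532287597656) (60.40325164794922, 13.780050277709961) 29.585630416870117 104.82991370056386
```

```bash
cat >> h.py <<'E'
def go(x,y,z,yaw,axis=True):
    s=monitor.observe(); p=np.array(s["tool_pos"]); r=np.array(s["ee_rot"]); w=r[2]
    d=np.array([x,y,z])-p; c,n=np.cos(w),np.sin(w)
    dt=np.array([c*d[0]+n*d[1], n*d[0]-c*d[1], -d[2]])
    t=-((yaw-w+np.pi)%(2*np.pi)-np.pi)
    print("pose",p.round(1),r.round(3),"F",np.round(s["force"],1),"T",np.round(s["torque"],2),"w",round(float(s["width"]),3),"t",s["t"])
    print("shift mm",dt.round(1),"share",(dt/500).round(4),"turn deg",np.degrees(t).round(2),"share",round(t/(np.pi/2),4))
E
python3 -m jog '[[-0.0653,-0.0373,0.006,0,1],[-0.0653,-0.0373,0.006,0,1],[-0.0653,-0.0373,0.006,0,1],[-0.0653,-0.0373,0.006,0,1],[-0.0653,-0.0373,0.006,0,1],[-0.0653,-0.0373,0.006,0,1],[-0.0653,-0.0373,0.006,0,1],[-0.0653,-0.0373,0.006,0,1]]'
python3 -m jog '[[-0.0653,-0.0373,0.006,0,1],[-0.0653,-0.0373,0.006,0,1],[-0.0653,-0.0373,0.006,0,1],[-0.0653,-0.0373,0.006,0,1],[-0.0653,-0.0373,0.006,0,1],[-0.0653,-0.0373,0.006,0,1],[-0.0653,-0.0373,0.006,0,1],[-0.0653,-0.0373,0.006,0,1]]'
python3 -m jog '[[-0.0653,-0.0373,0.006,0,1],[-0.0653,-0.0373,0.006,0,1],[0,0,0,-0.07,1],[0,0,0,-0.07,1],[0,0,0,-0.07,1],[0,0,0,-0.07,1],[0,0,0,-0.07,1],[0,0,0,-0.07,1]]'
python3 -c "
from h import *
go(649.3,87.4,150,0.47+np.pi)"
```

```text
t: 0.77
tool_pos: [399.5, 366.6, 210.5]
ee_rot: [-3.141, -0.0, 2.819]
force: [1.0, 0.4, -0.4]
width: 0.997
grasp_force: 0.0
t: 1.43
tool_pos: [599.8, 142.3, 186.4]
ee_rot: [-3.141, -0.001, 2.819]
force: [0.1, 0.6, 0.1]
width: 1.0
grasp_force: 0.0
t: 2.1
tool_pos: [648.8, 87.7, 180.3]
ee_rot: [3.141, -0.001, -2.799]
force: [0.5, -0.1, -0.9]
width: 1.004
grasp_force: 0.0
pose [648.8  87.7 180.3] [ 3.141e+00 -1.000e-03 -2.799e+00] F [ 0.5 -0.1 -0.9] T [-0.03  0.02  0.04] w 1.004 t 2.1
shift mm [-0.3 -0.5 30.3] share [-0.0006 -0.0009  0.0606] turn deg -7.32 share -0.0813
```

```bash
python3 -m jog '[[-0.0006,-0.0009,0.03,-0.04,1],[0,0,0.03,-0.04,1],[0,0,0.03,0,0.3],[0,0,0.03,0,0.0],[0,0,0.028,0,0],[0,0,0,0,0],[0,0,0,0,0],[0,0,0,0,0]]' 30
python3 -c "
from h import *
go(649.3,87.4,106,0.47+np.pi)
p,d=grab_frame('scene'); cv2.imwrite('pics/k1.png',cv2.resize(p[190:310,320:480],(800,600),interpolation=2))"
```

```text
t: 2.77
tool_pos: [649.9, 87.7, 107.5]
ee_rot: [-3.142, 0.001, -2.679]
force: [-0.6, 0.3, -0.8]
width: 0.503
grasp_force: 0.0
pose [649.9  87.7 107.5] [-3.142e+00  1.000e-03 -2.679e+00] F [-0.6  0.3 -0.8] T [-0.02  0.02  0.01] w 0.503 t 2.7667
shift mm [ 0.7 -0.   1.5] share [ 0.0013 -0.0001  0.003 ] turn deg -0.42 share -0.0047
```

View pics/k1.png

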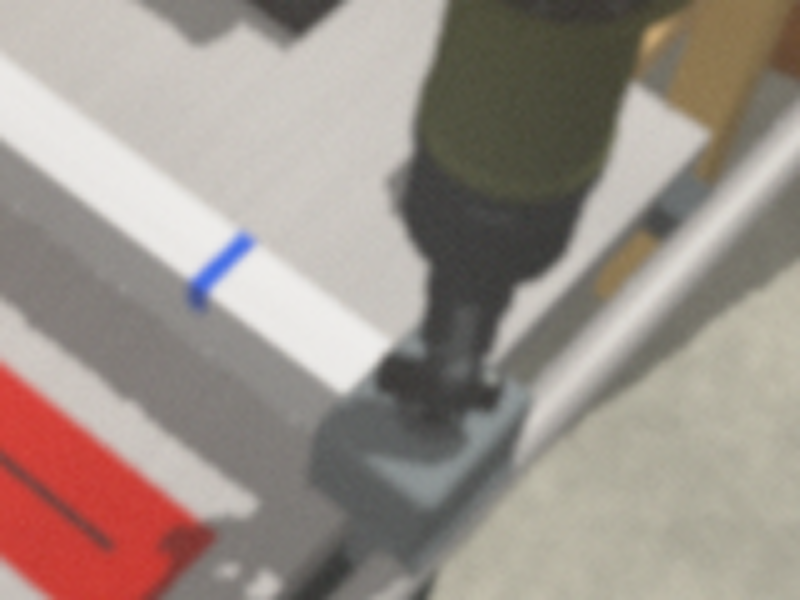

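The picture shows the fingers straddling the wing at about (440,385), with the tape at (220,270) undisturbed. I'll close the gripper.

```bash
python3 -m jog '[[0,0,0,0,-0.5],[0,0,0,0,-0.6],[0,0,0,0,-0.7],[0,0,0,0,-1],[0,0,0,0,-1],[0,0,0,0,-1],[0,0,0,0,-1]]' 30
python3 -c "
from h import *
go(649.3,87.4,106,0.47+np.pi)"
```

```text
t: 3.4
tool_pos: [650.0, 87.5, 107.7]
ee_rot: [-3.141, 0.001, -2.679]
force: [-0.6, -0.5, 5.9]
width: 0.124
grasp_force: 29.7
pose [650.   87.5 107.7] [-3.141e+00  1.000e-03 -2.679e+00] F [-0.6 -0.5  5.9] T [-0.18  0.12  0.13] w 0.124 t 3.4
shift mm [0.7 0.2 1.7] share [0.0014 0.0005 0.0034] turn deg -0.43 share -0.0048
```

```bash
python3 -m jog '[[0,0,0,0,-1],[0,0,0,0.05,-1],[0,0,0,0.05,-1],[0,0,0,0.05,-1],[0,0,0,0.05,-1],[0,0,0,0.05,-1],[0,0,0,0.05,-1],[0,0,0,0.05,-1]]' 60
python3 -m jog '[[0,0,0,0.04,-1],[0,0,0,0.04,-1],[0,0,0,0.04,-1],[0,0,0,0.04,-1],[0,0,0,0.04,-1],[0,0,0,0.04,-1],[0,0,0,0.04,-1],[0,0,0,0,-1]]'
python3 -c "
from h import *
go(650,87.5,107.7,-.68+np.pi)"
```

```text
t: 4.07
tool_pos: [650.1, 87.5, 107.8]
ee_rot: [3.142, 0.002, 3.051]
force: [-0.2, -1.4, 6.5]
width: 0.098
grasp_force: 59.0
t: 4.73
tool_pos: [650.1, 87.5, 107.8]
ee_rot: [3.141, 0.002, 2.611]
force: [0.7, -2.1, 6.7]
width: 0.095
grasp_force: 58.9
pose [650.1  87.5 107.8] [3.141e+00 2.000e-03 2.611e+00] F [ 0.7 -2.1  6.7] T [-0.23  0.12  0.17] w 0.095 t 4.7333
shift mm [ 0.1 -0.1  0.1] share [ 0.0003 -0.0001  0.0002] turn deg 8.56 share 0.0951
```

```bash
for i in 1; do python3 -m jog '[[0,0,0,0.03,-1],[0,0,0,0.03,-1],[0,0,0,0.03,-1],[0,0,0,0,-1]]'; done
python3 -c "
from h import *
go(650,87.5,107.7,-.68+np.pi)"
python3 -m jog '[[0,0,0,0.03,-1],[0,0,0,0.03,-1],[0,0,0,0,-1]]'
python3 -c "
from h import *
go(650,87.5,107.7,-.68+np.pi)"
```

```text
t: 5.07
tool_pos: [650.2, 87.5, 107.8]
ee_rot: [3.141, 0.001, 2.471]
force: [-0.8, -0.5, 6.6]
width: 0.095
grasp_force: 59.0
pose [650.2  87.5 107.8] [3.141e+00 1.000e-03 2.471e+00] F [-0.8 -0.5  6.6] T [-0.23  0.1   0.15] w 0.095 t 5.0667
shift mm [ 0.1 -0.1  0.1] share [ 0.0003 -0.0002  0.0002] turn deg 0.52 share 0.0057
t: 5.32
tool_pos: [650.2, 87.5, 107.8]
ee_rot: [3.141, 0.001, 2.376]
force: [0.5, -1.2, 6.5]
width: 0.096
grasp_force: 59.2
pose [650.2  87.5 107.8] [3.141e+00 1.000e-03 2.376e+00] F [ 0.5 -1.2  6.5] T [-0.21  0.08  0.27] w 0.096 t 5.3167
shift mm [ 0.1 -0.1  0.1] share [ 0.0003 -0.0002  0.0002] turn deg -4.88 share -0.0542
```

```bash
python3 -m jog '[[0,0,0,0.03,-1],[0,0,0,0.03,-1],[0,0,0,0,-1]]'
python3 -c "
from h import *
go(650,87.5,107.7,-.68+np.pi)
p,d=grab_frame('scene'); cv2.imwrite('pics/k2.png',cv2.resize(p[220:310,350:470],(800,600),interpolation=2))"
```

```text
t: 5.57
tool_pos: [650.9, 87.0, 108.7]
ee_rot: [3.139, 0.003, 2.281]
force: [-0.5, -2.2, 12.0]
width: 0.0
grasp_force: 6.1
pose [650.9  87.  108.7] [3.139e+00 3.000e-03 2.281e+00] F [-0.5 -2.2 12. ] T [-0.45  0.14 -0.04] w 0.0 t 5.5667
shift mm [ 0.9 -0.4  1. ] share [ 0.0019 -0.0008  0.0019] turn deg -10.33 share -0.1147
```

View pics/k2.png

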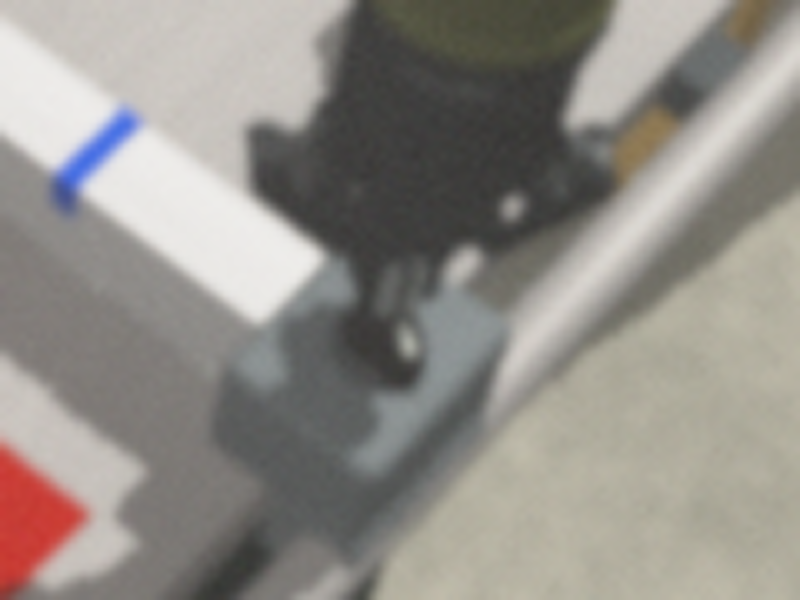

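The picture shows the fingers shut above the wing: they slipped off its top. The wing's light end is now at (405,345) in the crop, so the knob has turned. I'll lift clear and measure its angle.

```bash
python3 -m jog '[[0,0,-0.04,0,-1],[0,0,-0.08,0,0],[0,0,-0.08,0,1],[0,0.08,0,0,1],[0,0.08,0,0,1],[0,0.08,0,0,1],[0,0.08,0,0,1],[0,0,0,0,1]]' 60
cat > k.py <<'E'
from h import *
import sys
p,d=grab_frame("top"); P=cloud("top",d)
k=P[128:172,262:300]; k=k[(k[...,2]>92)&(k[...,2]<120)]
c,sz,an=cv2.minAreaRect(k[:,:2].astype(np.float32)); print("wing",c,sz,an,len(k))
v=np.linalg.svd(k[:,:2]-k[:,:2].mean(0),full_matrices=False)[2][0]; print("pca",k[:,:2].mean(0),np.arctan(v[1]/v[0]))
print("z",np.median(k[:,2]))
a=onz("top",274.7,135.3,105)-onz("top",287,162,105); print("start px angle",np.arctan(a[1]/a[0]))
h=cv2.cvtColor(p,cv2.COLOR_BGR2HSV); m=cv2.inRange(h,(105,150,80),(130,255,255)); w,u=np.nonzero(m); print("tape",u.mean(),w.mean())
cv2.imwrite(sys.argv[1],cv2.resize(p[125:175,250:316],(792,600),interpolation=cv2.INTER_CUBIC))
go(649.5,87.4,200,0.47+np.pi)
E
python3 k.py pics/k3.png
```

```text
t: 6.28
tool_pos: [772.9, 200.2, 202.0]
ee_rot: [3.141, -0.005, 2.291]
force: [-2.7, 1.5, -2.8]
width: 0.975
grasp_force: 0.0
wing (648.4574584960938, 89.13429260253906) (14.374417304992676, 59.36260986328125) 51.14318084716797 206
pca [647.16223066  88.1707696 ] -0.6776814502276604
z 105.04334893780344
start px angle 0.42521394159191206
tape 282.1578947368421 213.97368421052633
pose [771.1 197.  202.4] [-3.14  -0.004  2.289] F [-0.3 -0.8 -0.2] T [-0.   -0.01  0.02] w 0.999 t 6.3333
shift mm [  -2.5 -163.7    2.4] share [-0.005  -0.3273  0.0047] turn deg -75.76 share -0.8418
```

View pics/k3.png

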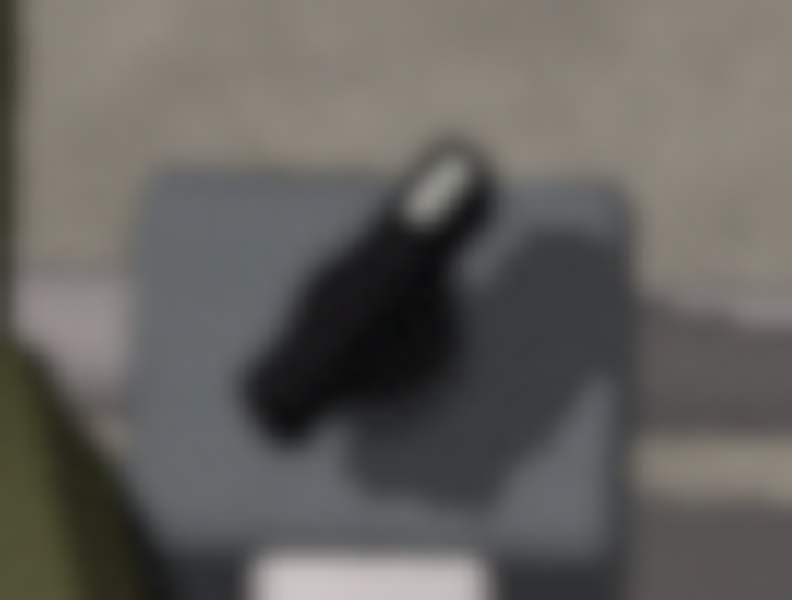

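The top crop shows the wing from (445,150) to (275,430), tip toward -y, and the carriage edges unchanged at (135,632). Depth gives about -0.68 rad, which puts the knob at about 1.30, the stop. I'll confirm with the second view and check the fence line.

```bash
cat > f.py <<'E'
from h import *
p,d=grab_frame("top"); s,e=grab_frame("scene")
P=cloud("scene",e).reshape(-1,3); Q=cloud("top",d).reshape(-1,3)
for n,c in(("scene",P),("top",Q)):
  for lo in(95,100):
    k=c[(abs(c[:,0]-649)<36)&(abs(c[:,1]-87)<36)&(c[:,2]>lo)&(c[:,2]<115)]; q=k[:,:2]-k[:,:2].mean(0)
    v=np.linalg.svd(q,full_matrices=False)[2][0]; print(n,lo,len(k),k[:,:2].mean(0).round(1),"knob",0.65-np.arctan(v[1]/v[0])-0.0297)
a=cv2.imread("pics/top0.png")
for nm,i in(("before",a),("now",p)):
  E=[]
  for v in list(range(184,208,3))+list(range(222,350,3)):
    g=np.diff(i[v,255:305].astype(float).mean(1)); j=20+g[20:45].argmin(); w=np.abs(g[j-2:j+3])
    E.append(onz("top",255.5+(w*np.arange(j-2,j+3)).sum()/w.sum(),v,61))
  E=np.array(E); k=np.polyfit(E[:,0],E[:,1],1); print(nm,k[0],np.polyval(k,518))
for nm,i in(("b",cv2.imread("pics/scene0.png")),("n",s)):
  m=cv2.inRange(cv2.cvtColor(i,cv2.COLOR_BGR2HSV),(105,150,80),(130,255,255)); m[:200]=0; w,u=np.nonzero(m); print(nm,u.mean(),w.mean(),len(u))
E
python3 f.py
```

```text
scene 95 138 [650.3  84.1] knob 1.2914329449148823
scene 100 124 [649.7  85. ] knob 1.2904719535205573
top 95 188 [647.6  88.4] knob 1.3025101622723343
top 100 172 [648.2  88.3] knob 1.2999941398209427
before -0.02974358512868577 71.1656553807054
now -0.02035642316348071 72.15022420042699
b 363.3478260869565 242.8695652173913 23
n 363.54545454545456 242.6818181818182 22
```

Run:
```python
from h import *
for n in("top","scene"):
    d=np.load(n+"0.npy"); c=cloud(n,d).reshape(-1,3)
    c=c[(c[:,0]>430)&(c[:,0]<600)&(c[:,1]>-340)&(c[:,1]<-170)]
    k=c[(c[:,2]>27)&(c[:,2]<42)][:,:2].astype(np.float32); b=c[c[:,2]>45]
    r=cv2.minAreaRect(k); print(n,r,cv2.boxPoints(r).round(1).tolist(),"z",np.median(c[(c[:,2]>27)&(c[:,2]<42)][:,2]))
    v=np.linalg.svd(k-k.mean(0),full_matrices=False)[2][0]; print("pca",k.mean(0),np.arctan(v[1]/v[0]),"blade",b.mean(0),b[:,2].max(),len(b))
g=None
go(500,-280,200,0.935)
```

```text
top ((519.5136108398438, -254.0074005126953), (130.1242218017578, 23.737693786621094), 53.2564697265625) [[471.1000061035156, -299.0], [490.1000061035156, -313.20001220703125], [567.9000244140625, -209.0], [548.9000244140625, -194.8000030517578]] z 34.92139106237373
pca [ 514.366   -257.30154] 0.95005745 blade [ 548.5743773  -213.10046721   90.88589494] 126.69650926836538 186
scene ((519.213134765625, -255.4041748046875), (129.40711975097656, 22.229969024658203), 51.46384811401367) [[470.20001220703125, -299.1000061035156], [487.6000061035156, -312.8999938964844], [568.2000122070312, -211.6999969482422], [550.7999877929688, -197.89999389648438]] z 34.9663701614822
pca [ 517.16296 -260.79767] 0.8891937 blade [ 550.29784794 -216.54011297   88.35988807] 125.5671062795851 205
pose [770.  192.4 205. ] [-3.139e+00 -1.000e-03  2.285e+00] F [-1.4 -0.3  0.5] T [-0.06  0.04  0.07] w 1.0 t 6.4333
shift mm [-180.  -513.5    5. ] share [-0.3599 -1.027   0.0101] turn deg 77.36 share 0.8596
```

```bash
python3 -m jog '[[-0.0257,-0.0733,0.004,0,1],[-0.0257,-0.0733,0.004,0,1],[-0.0257,-0.0733,0.004,0,1],[-0.0257,-0.0733,0.004,0,1],[-0.0257,-0.0733,0.004,0,1],[-0.0257,-0.0733,0.004,0,1],[-0.0257,-0.0733,0.004,0,1]]'
python3 -m jog '[[-0.0257,-0.0733,0.004,0,1],[-0.0257,-0.0733,0.004,0,1],[-0.0257,-0.0733,0.004,0,1],[-0.0257,-0.0733,0.004,0,1],[-0.0257,-0.0733,0.004,0,1],[-0.0257,-0.0733,0.004,0,1],[-0.0257,-0.0733,0.004,0,1]]'
python3 -m jog '[[0,0,0,0.072,1],[0,0,0,0.072,1],[0,0,0,0.072,1],[0,0,0,0.072,1],[0,0,0,0.072,1],[0,0,0,0.072,1]]'
python3 -m jog '[[0,0,0,0.072,1],[0,0,0,0.072,1],[0,0,0,0.072,1],[0,0,0,0.072,1],[0,0,0,0.072,1],[0,0,0,0.072,1],[0,0,0,0,0.6],[0,0,0,0,0.3]]'
python3 -c "
from h import *
go(501.3,-278.6,31,0.923)"
```

```text
t: 7.02
tool_pos: [632.8, -46.4, 194.2]
ee_rot: [3.141, 0.001, 2.283]
force: [0.9, -1.1, 0.1]
width: 1.002
grasp_force: 0.0
t: 7.6
tool_pos: [497.4, -281.6, 180.2]
ee_rot: [3.141, 0.001, 2.283]
force: [0.8, -1.0, -0.3]
width: 1.002
grasp_force: 0.0
t: 8.1
tool_pos: [498.6, -280.2, 180.1]
ee_rot: [3.14, 0.0, 1.598]
force: [0.7, 0.1, -0.9]
width: 0.996
grasp_force: 0.0
t: 8.77
tool_pos: [499.3, -279.8, 179.7]
ee_rot: [3.141, -0.0, 0.93]
force: [0.1, 0.0, -0.1]
width: 0.747
grasp_force: 0.0
pose [ 499.3 -279.8  179.7] [ 3.141 -0.     0.93 ] F [ 0.1  0.  -0.1] T [ 0.02 -0.03  0.02] w 0.747 t 8.7667
shift mm [  2.2   0.9 148.7] share [0.0044 0.0018 0.2974] turn deg 0.37 share 0.0042
```

```bash
python3 -m jog '[[0.0044,0.0018,0.06,0.004,0.3],[0,0,0.06,0,0.3],[0,0,0.06,0,0.3],[0,0,0.05,0,0.2],[0,0,0.04,0,0.0],[0,0,0.02,0,-0.1],[0,0,0.007,0,-0.2],[0,0,0,0,-0.3]]' 30
python3 -m jog '[[0,0,0,0,-0.4],[0,0,0,0,-0.5],[0,0,0,0,-1],[0,0,0,0,-1],[0,0,0,0,-1],[0,0,0,0,-1],[0,0,0,0,-1]]' 30
python3 -c "
from h import *
go(501.3,-278.6,31,0.923)
p,d=grab_frame('scene'); cv2.imwrite('pics/s1.png',cv2.resize(p[270:390,190:350],(800,600),interpolation=2))"
```

```text
t: 9.43
tool_pos: [502.1, -278.6, 30.4]
ee_rot: [-3.141, -0.0, 0.922]
force: [0.2, 0.1, 1.0]
width: 0.348
grasp_force: 0.0
t: 10.02
tool_pos: [502.9, -278.8, 31.8]
ee_rot: [3.14, -0.0, 0.922]
force: [-2.2, 0.5, 6.9]
width: 0.222
grasp_force: 30.1
pose [ 502.9 -278.8   31.8] [ 3.14  -0.     0.922] F [-2.2  0.5  6.9] T [0.12 0.45 0.04] w 0.222 t 10.0167
shift mm [-0.8 -1.4  0.8] share [-0.0017 -0.0027  0.0017] turn deg -0.08 share -0.0009
```

View pics/s1.png

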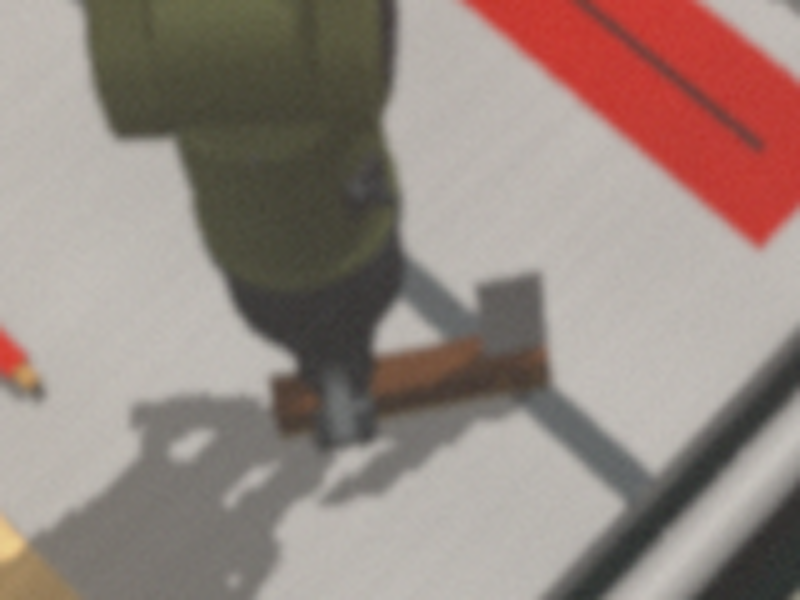

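The picture shows the fingers across the stock at (345,400), near its heel. The square is upright with its blade at (510,315). I'll lift it, turn it, and measure again.

```bash
python3 -m jog '[[0,0,0,0,-1],[0,0,0,0,-1],[0,0,-0.02,0,-1],[0,0,-0.03,0,-1],[0,0,0,-0.04,-1],[0,0,0,-0.04,-1],[0,0,0,-0.04,-1],[0,0,0,-0.04,-1]]' 60
python3 -m jog '[[0,0,0,-0.04,-1],[0,0,0,-0.04,-1],[0,0,0,-0.04,-1],[0,0,0,-0.04,-1],[0,0,0,-0.04,-1],[0,0,0,-0.034,-1],[0,0,0,0,-1]]' 60
python3 -c "
from h import *
go(514,-70,50,1.541)"
```

```text
t: 10.73
tool_pos: [502.8, -278.4, 56.3]
ee_rot: [3.141, 0.0, 1.176]
force: [-0.4, 0.7, -3.2]
width: 0.21
grasp_force: 59.1
t: 11.32
tool_pos: [502.6, -278.7, 56.1]
ee_rot: [3.141, 0.001, 1.543]
force: [0.2, -0.0, -2.4]
width: 0.203
grasp_force: 59.1
pose [ 502.6 -278.7   56.1] [3.141e+00 1.000e-03 1.543e+00] F [ 0.2 -0.  -2.4] T [-0.12 -0.03  0.05] w 0.203 t 11.3167
shift mm [208.9   5.5   6.1] share [0.4178 0.011  0.0123] turn deg 0.09 share 0.001
```

```bash
python3 -m jog '[[0.03,0.0014,0,0.001,-1],[0.05,0.0014,0,0,-1],[0.06,0.0014,0,0,-1],[0.07,0.0014,0,0,-1],[0.07,0.0014,0,0,-1],[0.07,0.0014,0,0,-1],[0.045,0.0014,0,0,-1],[0.02,0.0014,0,0,-1]]' 60
python3 -m jog '[[0,0,0,0,-1],[0,0,0,0,-1]]'
cat > q.py <<'E'
from h import *
import sys
go(514.5,-30,31.8,1.541)
P=[]
for n in("top","scene"):
    p,d=grab_frame(n); c=cloud(n,d).reshape(-1,3); s=monitor.observe(); t=s["tool_pos"]
    b=c[(abs(c[:,0]-t[0])<25)&(c[:,1]>t[1]+50)&(c[:,1]<t[1]+115)&(c[:,2]>70)&(c[:,2]<160)&(c[:,1]<68)]
    if len(b):print(n,"blade",len(b),b.mean(0).round(1),np.percentile(b[:,1],[5,95]).round(1),np.percentile(b[:,0],[10,50,90]).round(1),"zmax",np.percentile(b[:,2],95).round(1))
    P.append(p)
P=[cv2.resize(P[0][180:300,250:410],(400,300),interpolation=2),cv2.resize(P[1][210:330,260:420],(400,300),interpolation=2)]
cv2.imwrite(sys.argv[1],np.hstack(P))
E
python3 q.py pics/s2.png
```

```text
t: 11.98
tool_pos: [515.0, -66.4, 55.7]
ee_rot: [-3.142, -0.002, 1.542]
force: [-0.3, -0.0, -2.5]
width: 0.207
grasp_force: 59.1
t: 12.15
tool_pos: [515.1, -71.7, 55.8]
ee_rot: [3.141, 0.001, 1.538]
force: [0.2, -1.1, -3.2]
width: 0.204
grasp_force: 59.1
pose [515.1 -71.7  55.8] [3.141e+00 1.000e-03 1.538e+00] F [ 0.2 -1.1 -3.2] T [-0.13  0.04 -0.02] w 0.204 t 12.15
shift mm [41.7 -1.9 24. ] share [ 0.0834 -0.0039  0.048 ] turn deg -0.15 share -0.0016
top blade 99 [516.2  13.5 119.3] [ 2.5 24. ] [515.2 515.9 518.5] zmax 144.7
scene blade 157 [518.    4.8 111.9] [-8.6 19.4] [516.2 518.2 519.4] zmax 145.1
```

View pics/s2.png

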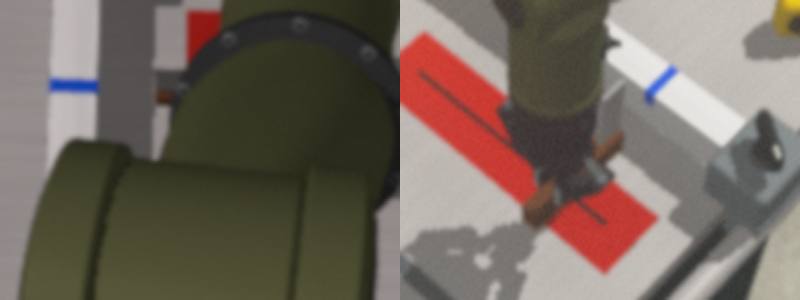

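The top half shows the stock end at (163,97), in line with the tape at row 86. The scene half shows the square hanging level, its blade at (612,105). I'll advance 38 mm, then lower it.

```bash
python3 -m jog '[[0.016,0,0.006,-0.001,-1],[0.02,0,0.01,-0.001,-1],[0.02,0,0.01,0,-1],[0.012,0,0.01,0,-1],[0.006,0,0.006,0,-1],[0,0,0.003,0,-1],[0,0,0.001,0,-1],[0,0,0,0,-1]]' 60
python3 q.py pics/s3.png
```

```text
t: 12.92
tool_pos: [515.9, -34.4, 32.3]
ee_rot: [-3.142, 0.0, 1.542]
force: [1.1, 0.4, -2.3]
width: 0.205
grasp_force: 59.2
pose [515.9 -34.4  32.3] [-3.142  0.     1.542] F [ 1.1  0.4 -2.3] T [0.11 0.03 0.05] w 0.205 t 12.9167
shift mm [ 4.3 -1.5  0.5] share [ 0.0086 -0.0031  0.0011] turn deg 0.04 share 0.0005
top blade 7 [517.1  59.8 116.1] [58.1 60.9] [516.  517.  518.3] zmax 126.9
scene blade 107 [518.9  42.7 100. ] [28.9 58. ] [517.2 519.2 520.1] zmax 122.8
```

```bash
python3 -m jog '[[0,-0.002,0.001,0,-1],[0,0,0.001,0,-1],[0,0,0,0,-1]]' 60
python3 -m jog '[[0.003,0,0.001,0,-1],[0.003,0,0,0,-1],[0,0,0,0,-1],[0,0,0,0,-1]]'
python3 -c "
from h import *
go(514.5,-23,31.8,1.541)"
```

```text
t: 13.27
tool_pos: [515.3, -34.8, 32.0]
ee_rot: [3.14, 0.0, 1.541]
force: [-0.8, -0.8, 3.3]
width: 0.209
grasp_force: 59.8
t: 13.6
tool_pos: [515.5, -33.9, 31.9]
ee_rot: [3.14, 0.003, 1.539]
force: [-1.9, -6.0, 9.0]
width: 0.209
grasp_force: 60.5
pose [515.5 -33.9  31.9] [3.140e+00 3.000e-03 1.539e+00] F [-1.9 -6.   9. ] T [-1.28  0.43 -0.02] w 0.209 t 13.6
shift mm [10.8 -1.3  0.1] share [ 0.0217 -0.0026  0.0002] turn deg -0.11 share -0.0013
```

```bash
python3 -m jog '[[0,0,-0.002,0,-1],[0.002,0,0,0,-1],[0,0,0,0,-1],[0,0,0,0,-1]]' 60
python3 q.py pics/s4.png
```

```text
t: 13.93
tool_pos: [515.1, -30.3, 32.0]
ee_rot: [3.141, 0.0, 1.542]
force: [-0.7, -1.9, 2.7]
width: 0.206
grasp_force: 59.8
pose [515.1 -30.3  32. ] [3.141 0.    1.542] F [-0.7 -1.9  2.7] T [-0.49  0.06 -0.02] w 0.206 t 13.9333
shift mm [ 0.3 -0.6  0.2] share [ 0.0006 -0.0013  0.0004] turn deg 0.04 share 0.0004
top blade 2 [518.5  64.3 120.5] [64.2 64.3] [517.9 518.5 519. ] zmax 121.8
scene blade 102 [518.1  47.   99.7] [33.6 60.7] [516.2 518.2 519.4] zmax 122.5
```

View pics/s4.png

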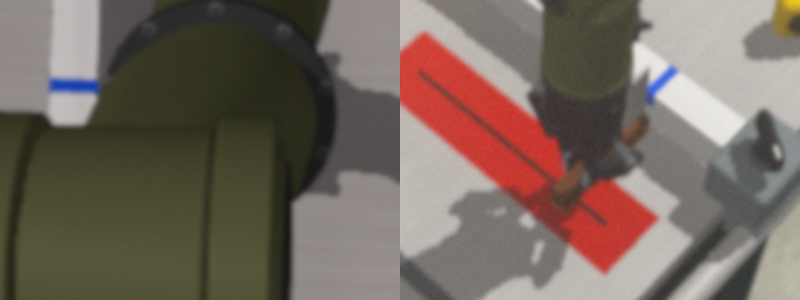

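The scene half shows the blade, at (640,95), just short of the tape on the face. The earlier resistance was table friction. I'll advance in small steps, watching the force.

```bash
python3 -m jog '[[0.002,0,0,0,-1],[0.002,0,0,0,-1],[0.002,0,0,0,-1],[0,0,0,0,-1],[0,0,0,0,-1]]' 60
python3 -m jog '[[0.002,0,0,0,-1],[0,0,0,0,-1],[0,0,0,0,-1]]'
python3 -m jog '[[0.002,0,0,0,-1],[0,0,0,0,-1],[0,0,0,0,-1]]'
```

```text
t: 14.45
tool_pos: [515.3, -27.3, 32.0]
ee_rot: [3.141, 0.0, 1.542]
force: [-0.8, -4.2, 3.5]
width: 0.204
grasp_force: 59.9
t: 14.7
tool_pos: [515.3, -26.2, 32.0]
ee_rot: [3.141, 0.0, 1.542]
force: [0.5, -4.1, 3.7]
width: 0.204
grasp_force: 60.0
t: 14.95
tool_pos: [515.3, -25.2, 32.0]
ee_rot: [3.141, 0.0, 1.542]
force: [0.3, -5.9, 5.9]
width: 0.205
grasp_force: 60.0
```

```bash
for i in 1; do python3 -m jog '[[0.001,0,0,0,-1],[0,0,0,0,-1],[0,0,0,0,-1]]' | egrep 'pos|^force'; python3 -m jog '[[0.001,0,0,0,-1],[0,0,0,0,-1],[0,0,0,0,-1]]'| egrep 'pos|^force'; python3 -m jog '[[0.001,0,0,0,-1],[0,0,0,0,-1],[0,0,0,0,-1]]'| egrep 'pos|^force'; done
```

```text
tool_pos: [515.3, -24.8, 32.0]
force: [0.0, -4.6, 4.8]
tool_pos: [515.3, -24.3, 32.0]
force: [0.2, -5.2, 4.1]
tool_pos: [515.3, -23.9, 32.0]
force: [0.3, -5.1, 5.0]
```

```bash
python3 -c "
from h import *
go(514.5,-23,31.8,1.541)"
```

```text
pose [515.3 -23.9  32. ] [3.141 0.    1.542] F [ 0.3 -5.1  5. ] T [-1.13 -0.03 -0.  ] w 0.205 t 15.7
shift mm [ 0.8 -0.8  0.2] share [ 0.0017 -0.0017  0.0004] turn deg 0.03 share 0.0003
```

```bash
python3 -m jog '[[0.001,0,0,0,-1],[0,0,0,0,-1],[0,0,0,0,-1]]' | egrep 'pos|^force'; python3 -m jog '[[0.001,0,0,0,-1],[0,0,0,0,-1],[0,0,0,0,-1]]'| egrep 'pos|^force'; python3 -m jog '[[0.001,0,0,0,-1],[0,0,0,0,-1],[0,0,0,0,-1]]'| egrep 'pos|^force'
```

```text
tool_pos: [515.3, -23.4, 32.0]
force: [0.1, -5.3, 5.3]
tool_pos: [515.3, -22.9, 32.0]
force: [0.4, -4.2, 6.1]
tool_pos: [515.4, -22.6, 32.0]
force: [-0.4, -5.6, 4.5]
```

```bash
python3 -m jog '[[0.001,0,0,0,-1],[0,0,0,0,-1],[0,0,0,0,-1]]' | egrep 'pos|^force'; python3 -m jog '[[0.001,0,0,0,-1],[0,0,0,0,-1],[0,0,0,0,-1]]'| egrep 'pos|^force'; python3 -c "
from h import *
go(514.5,-23,31.8,1.541)"
```

```text
tool_pos: [515.3, -22.6, 32.0]
force: [0.1, -7.3, 4.9]
tool_pos: [515.3, -22.6, 32.0]
force: [0.1, -8.3, 6.0]
pose [515.3 -22.6  32. ] [3.141e+00 2.000e-03 1.541e+00] F [ 0.1 -8.3  6. ] T [-1.78  0.   -0.01] w 0.208 t 16.95
shift mm [-0.4 -0.8  0.2] share [-0.0009 -0.0016  0.0004] turn deg -0.03 share -0.0003
```

Contact came at TCP y = -22.6. I'll press a little more and check by eye.

```bash
python3 -m jog '[[0.001,0,0,0,-1],[0,0,0,0,-1],[0,0,0,0,-1],[0,0,0,0,-1],[0,0,0,0,-1]]' | egrep 'pos|^force'; python3 -c "
from h import *
go(514.5,-23,31.8,1.541)
p,d=grab_frame('scene'); cv2.imwrite('pics/s5.png',cv2.resize(p[210:300,330:450],(800,600),interpolation=2))"; python3 f.py
```

```text
tool_pos: [515.3, -22.6, 32.0]
force: [-0.5, -9.6, 4.9]
pose [515.3 -22.6  32. ] [3.141e+00 2.000e-03 1.540e+00] F [-0.5 -9.6  4.9] T [-2.12  0.05  0.02] w 0.204 t 17.3667
shift mm [-0.4 -0.8  0.2] share [-0.0009 -0.0016  0.0003] turn deg -0.05 share -0.0006
scene 95 144 [650.3  83.8] knob 1.2918217620704504
scene 100 122 [649.5  85.1] knob 1.2935864670065182
top 95 195 [647.5  88.2] knob 1.3040903767099512
top 100 178 [647.8  88.4] knob 1.301238361184379
before -0.02974358512868577 71.1656553807054
now -0.011644678169999517 77.1007622672509
b 363.3478260869565 242.8695652173913 23
n 364.35 241.95 20
```

View pics/s5.png

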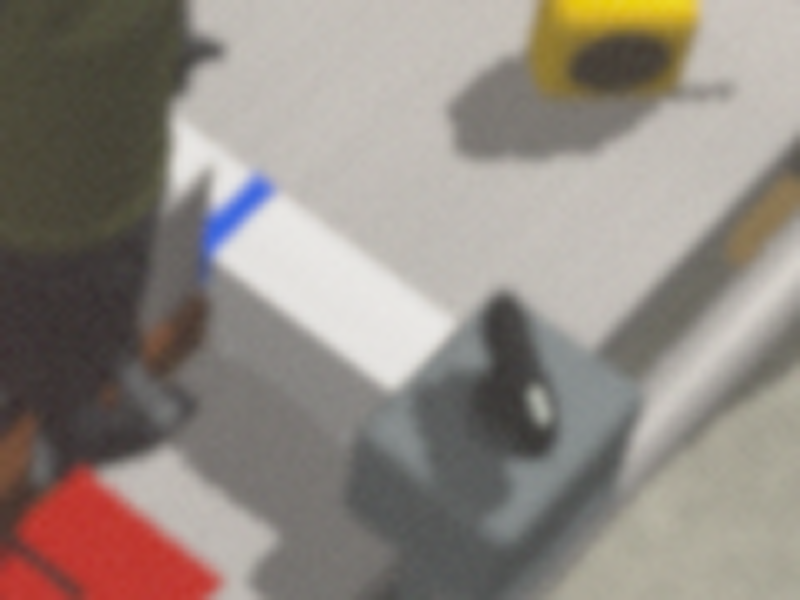

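The picture shows the blade edge standing against the face, covering the near half of the tape at (208,240). The carriage and knob are unchanged, so I'm handing in.

```bash
python3 -c "
from cell import arm
print(arm.hand_in())"
```

```text
the job is handed in; nothing more can be done
None
```

Handed in, no verdict shown: knob at about 1.29–1.30 rad (stop 1.3), and the try square held upright on the saw table with its blade at the tape; the push on the fence is an estimated 3–9 N (9.6 N at the wrist, part of it table friction).

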